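# Hang the rinsed specimen cups to dry and switch the drying fan on

## Robot

A 7-joint arm with a two-finger parallel gripper is mounted at the origin on the work surface. World frame = base frame: x ahead of the robot, y to its left, z up, the work surface at z = 0. Lengths are in m, angles in rad, forces in N, time in s.
With the tool pointing down it reaches from about 0.4 to 0.85 m from the base axis. Payload 10.4 kg.
Tool frame: the origin (TCP) lies on the centre line of the jaws, within the pads' length; the fingertips stand 25 mm ahead of it and the grasp point (between the pads) lies 6 mm ahead of it (tip_reach is the z of the fingertips in the tool frame, in m); z points along the fingers, y is the direction in which the jaws open and shut (so a half turn about z gives the same grasp; the last joint's range is limited). The gripper opens to 85 mm and grips with 20 to 120 N. Pads are 22 mm wide; open, the fingers measure 114 mm over their backs; the gripper's body (76 mm by 85 mm) begins 54 mm behind the grasp point. The pads swing forward as they close: fully open they stand 13 mm farther back than shut.
Start: joints at [1.285, 0.332, -0.065, 1.46, 0.022, 1.35, -0.088], TCP at [0.162, -0.604, 0.256] pointing down, gripper open.
Joint ranges: [-2.6, 2.6], [-0.5, 2.12], [-1.47, 1.34], [0.16, 2.42], [-1.27, 4.41], [0.06, 2.06], [-2.6, 2.6]. Speed limits (rad/s): [2.22, 2.22, 2.79, 2.79, 3.14, 3.14, 3.14].

## Interface

Orientations are given as a rotation vector (axis times angle).
In Python, from rig import * gives the robot as it stands. The module is installed in compiled form; this text tells all that it offers.
- The arm moves only by the tool apply_moves, never from a script. Its arguments are lists of equal length, an entry for each row: "travel": the shift along the world's x, y, z in mm, a list of three; "rot": the turn, a rotation vector about the world's x, y, z in degrees, a list of three; "gripper": the opening, from 0 (shut) to 1 (fully open). A call has 1 to 20 rows; each row shifts and turns the commanded pose from where the row before left it; what a row does not reach is not made up. A row lasts 1/10 s, in which the tool goes at most 50 mm and 8.59 degrees, less where a joint would pass 70% of its speed; a pose out of reach is approached as far as the arm can. A call is refused whole if a number of a shift passes 50 or a number of a turn 8.59, either way. A call with a gripper value outside its range is refused whole. The fingers move at their own pace and stop on an object; the grip force is fixed at half the most. Time passes only in rows, so rows that do not move let the fingers close. It gives the time, the measured TCP pose, the force and the opening at its end, in the units of the state.
- observe(): the state, without advancing time (a new reading comes with each control period).
- grab_frame(name): name is "scene" or "top" or "wrist"; returns (picture, depth): 400x640x3 uint8, blue, green, red; 400x640 float32, m along the optical axis (not along the pixel's ray), 0 where there is no reading.
- camera_params(name): a dict with "K" (3x3 intrinsics, pixels), "R" (3x3) and "t" (3): a world point X has camera coordinates R X + t. Camera axes: x right, y down, z forward; pixel columns grow to the right and rows downward; lengths in m; the calibration is good to about 2 mm. A picture is of the moment at which its call begins: read the wrist's pose just before it. camera_params takes no time and is no camera call; for the wrist camera it gives the pose at the moment of the call.
- close_job(): hands the job in, once; it reports no verdict.
The state is a dict: "time": time; "joint_pos": joint angles; "joint_velocities": joint speeds; "tau": joint torques, N m; "eef_pos": TCP position; "ee_rot": TCP orientation; "force": force on the tool from outside, world axes, zero at the start; "torque": the same for the moment, N m; "opening": finger opening in m.
Only numpy, scipy, OpenCV 4.12 (cv2) and the standard library are available. Lean on these libraries where they do the work, as an engineer would, in place of code of your own. Each camera call takes 0.05 s, during which the arm holds its last target.

## Task

Two rinsed, empty cups stand mouth-down on the table: hang them mouth-down on the drying rack's two free pegs, the tall narrow jar on the long slim peg and the wide squat cup on the short stout peg, each slid on until its bottom rests on the tip of the peg. Then, with both hanging, turn the knob on the drying fan clockwise until it clicks over to on and stays there. Leave the lidded jars standing where they are.

Things in the scene. Friction and masses are not known exactly. Their poses are not given: they have to be found in the camera images.
- tall_jar: Tall narrow empty jar without a lid, pale blue-grey opaque plastic, a straight cylinder 44 mm across and 96 mm high, wall 3 mm, bottom 4 mm thick (inside 38 mm across, 92 mm deep), 30 to 65 g. It starts mouth-down on the table, anywhere in a row of four things in front of the robot. Origin: centre of the open mouth; its z axis runs from the mouth to the closed bottom (up at the start). Round: its yaw means nothing.
- squat_cup: Wide squat empty cup without a lid, same plastic, 64 mm across at the mouth and 60 mm across at the closed bottom, 64 mm high, wall 3 mm, bottom 4 mm thick (inside 54 mm across at the bottom, 60 mm deep), 35 to 70 g. It starts mouth-down on the table in the same row. Origin: centre of the open mouth; its z axis runs from the mouth to the closed bottom (up at the start). Round: its yaw means nothing.
- tall_jar_floor (a point): Centre of the tall jar's inner floor, 92 mm from the mouth along the jar's z axis.
- squat_cup_floor (a point): Centre of the squat cup's inner floor, 60 mm from the mouth along the cup's z axis.
- rack: The drying rack, fixed. A low grey drip tray (150 mm by 370 mm) with three pegs side by side 120 mm apart, in any order; the third peg already carries a medium cup (54 mm across, fixed) and is not used. Origin: centre of its underside on the table; its -x side is the front, facing the robot; yaw within 0.2 rad.
- peg_long: The long slim free peg of the drying rack: fixed white round rod 22 mm across with a tapered tip, 132 mm long from its origin (at its root, 26 mm above the table) to the tip. Its z axis runs up along the rod to the tip and leans 30 degrees from vertical along the rack's row, towards the robot's right (the rack's -y); its y axis is level, square to the row, so fingers that close along it have most room.
- peg_long_tip (a point): Centre of the top of the long slim peg.
- peg_short: The short stout free peg of the rack: fixed white round rod 40 mm across with a tapered tip, 95 mm long from its origin (at its root, 26 mm above the table) to the tip; axes as for the long peg, same 30 degree lean. Too thick for the tall jar.
- peg_short_tip (a point): Centre of the top of the short stout peg.
- fan: Drying fan, fixed: grey box 110 mm (its x) by 90 mm (its y) by 108 mm high with a round grille on its +y side facing the rack and the knob on the middle of its top. Origin: centre of the underside, on the table; z up, yaw within 0.3 rad.
- fan_knob_grip (a point): On the axis of the fan's black knob, on its grip bar, 145 mm above the table. The bar is 14 mm thick, 42 mm long and 32 mm high (its top is 152 mm above the table, its foot disc ends at 122 mm, the fan's top is at 108 mm). In the off position the bar lies along the fan's x axis and it turns with the knob.
- fan_knob (a joint): Angle of the knob in rad: 0 off, 1.2 on (end stop), growing clockwise seen from above. A spring detent (at most about 0.15 N m) pushes it back to 0 until about 0.6 and beyond that snaps it on to 1.2, where it stays.
- lidded_a: Clear jar with a white lid and a small specimen inside, 58 mm across the lid, 66 mm high, loose; to be left where it stands. Origin: centre of its underside on the table. In the row of four in front of the robot.
- lidded_b: Clear jar with an orange lid and a small specimen inside, 48 mm across the lid, 76 mm high, loose; to be left where it stands. Origin: centre of its underside on the table. In the row of four in front of the robot.
- lidded_d: Clear jar with a white lid and a small specimen inside, 64 mm across the lid, 60 mm high, loose; to be left where it stands. Origin: centre of its underside on the table. Off to the robot's left.
- lidded_e: Clear jar with an orange lid and a small specimen inside, 52 mm across the lid, 72 mm high, loose; to be left where it stands. Origin: centre of its underside on the table. Off to the robot's right.

How it is judged:
By the outcome, as a careful person would: the job done as asked, in the order asked, and still so for the second after the job is handed in, with the robot touching nothing.
It also fails if it takes over 72 s, if anything falls off the work surface, if the arm or the gripper's body presses on something with over 40 N, if the wrist force passes 120 N, or if a joint passes its speed limit or range.

## Working session

There is one attempt and no reset: what is moved stays moved. The work goes in short steps, Python scripts to look and compute and a tool call to move; the robot and the scene stay as the last step left them, time stands still between calls to the robot, and variables do not carry over. Pictures are saved under pics/ and viewed, and the job is handed in when it is done.

Besides the shell and the picture viewer there is one more tool, called after "Call:" as name(argument=value, ...), one argument or row to a line, values as JSON. apply_moves: Moves the arm, as the interface text tells. Its arguments: {"type":"object","properties":{"travel":{"type":"array"},"rot":{"type":"array"},"gripper":{"type":"array"}},"required":["travel","rot","gripper"]}

```bash
mkdir -p pics; python3 - <<'E'
from rig import *
import cv2,numpy as np,pickle
s=observe();print({k:np.round(v,3) for k,v in s.items()})
for n in ("scene","top"):
    im,d=grab_frame(n);p=camera_params(n)
    cv2.imwrite(f"pics/{n}0.png",im);pickle.dump((im,d,p),open(f"{n}0.pkl","wb"));print(n,p)
E
```

```text
{'time': np.float64(0.0), 'joint_pos': array([ 1.285,  0.333, -0.065,  1.461,  0.022,  1.35 , -0.088]), 'joint_velocities': array([ 0.   , -0.001, -0.   , -0.   ,  0.001,  0.   , -0.001]), 'tau': array([ 2.0000e-03, -6.2544e+01,  5.0000e-02, -3.9160e+01,  1.6000e-02,
        1.0000e-02,  0.0000e+00]), 'eef_pos': array([ 0.162, -0.603,  0.255]), 'ee_rot': array([-3.113, -0.412,  0.   ]), 'force': array([ 0.534,  0.303, -0.016]), 'torque': array([-0.065,  0.024,  0.042]), 'opening': np.float64(0.085)}
scene {'K': array([[515.07360426,   0.        , 308.74760369],
       [  0.        , 515.07360426, 207.37061369],
       [  0.        ,   0.        ,   1.        ]]), 'R': array([[-0.90266328,  0.4302176 ,  0.01057478],
       [ 0.27394267,  0.59337824, -0.75687362],
       [-0.3318952 , -0.68030514, -0.6534757 ]]), 't': array([ 0.51698259, -0.01596059,  1.80828426])}
top {'K': array([[418.72029608,   0.        , 322.37279238],
       [  0.        , 418.72029608, 198.74653027],
       [  0.        ,   0.        ,   1.        ]]), 'R': array([[ 0.01284462, -0.99991479, -0.00233047],
       [-0.98163939, -0.0121662 , -0.19035781],
       [ 0.19031323,  0.00473275, -0.98171201]]), 't': array([-0.04071117,  0.56819071,  1.26354199])}
```

View pics/scene0.png

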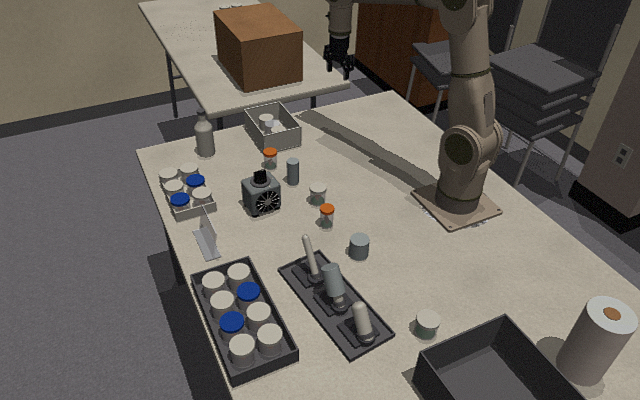

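View pics/top0.png

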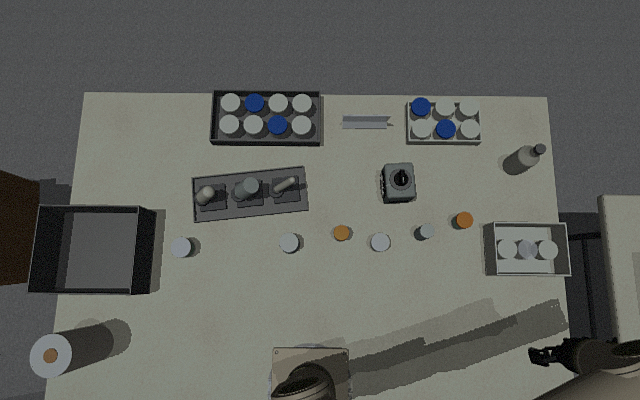

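```bash
cat > h.py <<'E'
import numpy as np,cv2,pickle
def load(n): return pickle.load(open(n+".pkl","rb"))
def pts(d,p):
    v,u=np.mgrid[0:d.shape[0],0:d.shape[1]]
    K=p["K"];c=np.stack([(u-K[0,2])/K[0,0]*d,(v-K[1,2])/K[1,1]*d,d],-1)
    return (c-p["t"])@p["R"]   # R^T(c-t)
def proj(X,p):
    c=np.atleast_2d(X)@p["R"].T+p["t"];q=c@p["K"].T;return q[:,:2]/q[:,2:]
def ray(uv,p,z):
    o=-p["R"].T@p["t"];r=p["R"].T@np.linalg.solve(p["K"],[uv[0],uv[1],1]);return o+r*(z-o[2])/r[2]
E
python3 - <<'E'
from h import *
im,d,p=load("top0");W=pts(d,p)
sm=cv2.resize(im[150:270,160:500],None,fx=2.35,fy=2.35,interpolation=cv2.INTER_CUBIC);cv2.imwrite("pics/topz.png",sm)
# table z noise
print("table",np.median(W[260:280,200:400,2]),W[260:280,200:400,2].std())
# blobs above table in row region
Z=W[...,2];m=((Z>0.03)&(Z<0.25)&(W[...,0]>0.3)&(W[...,0]<0.8)&(d>0)).astype(np.uint8)
n,l,st,c=cv2.connectedComponentsWithStats(m)
for i in range(1,n):
    if st[i,4]<40: continue
    k=l==i;zt=np.percentile(Z[k],95);top=k&(Z>zt-.008)
    xy=W[top][:,:2];(cc,r)=cv2.minEnclosingCircle(xy.astype(np.float32))
    print(np.round(c[i]),st[i,4],"z",round(zt,4),"mean",np.round(xy.mean(0),4),"circ",np.round(cc,4),round(r*2,4))
E
```

```text
table 0.0003053389434252193 0.09274189477873596
[230. 130.] 131 z 0.0683 mean [0.7912 0.2717] circ [0.7992 0.2729] 0.0557
[254. 131.] 132 z 0.0674 mean [0.7909 0.1949] circ [0.7963 0.1949] 0.0558
[278. 131.] 126 z 0.0685 mean [0.7909 0.1167] circ [0.7964 0.1177] 0.0553
[301. 131.] 130 z 0.0695 mean [0.7911 0.0382] circ [0.7985 0.0384] 0.058
[262. 140.] 424 z 0.0532 mean [0.7642 0.166 ] circ [0.7766 0.159 ] 0.3598
[444. 135.] 743 z 0.0692 mean [ 0.788  -0.4284] circ [ 0.7951 -0.4272] 0.2169
[525. 158.] 757 z 0.1906 mean [ 0.6985 -0.659 ] circ [ 0.6993 -0.6606] 0.0341
[398. 182.] 1285 z 0.1475 mean [ 0.6198 -0.2681] circ [ 0.6215 -0.2715] 0.0422
[246. 188.] 395 z 0.136 mean [0.5932 0.1925] circ [0.595  0.1867] 0.0441
[283. 185.] 194 z 0.141 mean [0.6096 0.059 ] circ [0.6106 0.0592] 0.0223
[204. 194.] 269 z 0.1116 mean [0.5773 0.3176] circ [0.577  0.3185] 0.0349
[ 85. 239.] 3536 z 0.1297 mean [0.4458 0.6654] circ [0.4149 0.6578] 0.3741
[463. 220.] 274 z 0.0769 mean [ 0.5066 -0.4707] circ [ 0.5067 -0.4713] 0.052
[529. 248.] 2592 z 0.0921 mean [ 0.4207 -0.6697] circ [ 0.4215 -0.6607] 0.2682
[425. 231.] 233 z 0.1007 mean [ 0.4681 -0.3484] circ [ 0.4685 -0.3487] 0.0441
[341. 232.] 196 z 0.0808 mean [ 0.4615 -0.0917] circ [ 0.4622 -0.0917] 0.0478
[289. 242.] 325 z 0.0681 mean [0.4313 0.0687] circ [0.4315 0.0685] 0.06
[380. 242.] 288 z 0.0707 mean [ 0.4355 -0.2113] circ [ 0.4357 -0.2119] 0.0577
[181. 247.] 375 z 0.0638 mean [0.4124 0.3998] circ [0.4141 0.4004] 0.0653
```

View pics/topz.png

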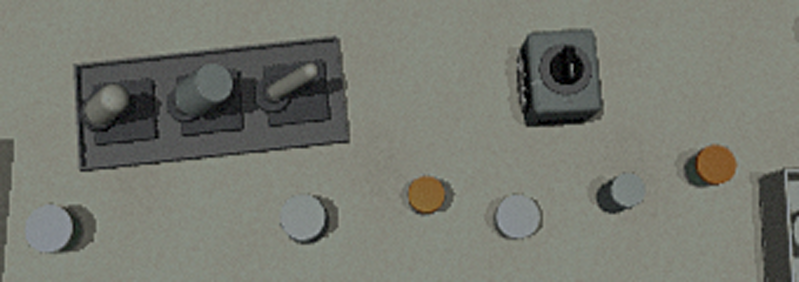

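```bash
python3 - <<'E'
from h import *
im,d,p=load("top0");W=pts(d,p);Z=W[...,2]
def top(cu,cv,r,h,band):
    m=np.zeros(Z.shape,bool);m[cv-r:cv+r,cu-r:cu+r]=1
    k=m&(Z>h-band)&(Z<h+.015)&(d>0);v,u=np.nonzero(k)
    c=(u.mean(),v.mean()); return c,ray(c,p,h),k.sum(), np.median(Z[k])
for nm,a in dict(jar=(425,231,16,.096,.012),squat=(289,242,20,.064,.01),lb=(341,232,18,.076,.01),la=(380,242,18,.066,.01),lt=(290,180,15,.1403,.008),st=(204,194,20,.1083,.01),med=(246,188,20,.136,.01),knob=(401,178,18,.152,.015)).items():
    print(nm,[np.round(x,4) for x in top(*a)])
# tray
hsv=cv2.cvtColor(im,cv2.COLOR_BGR2GRAY)
k=np.zeros(Z.shape,bool);k[155:235,180:320]=1
g=((hsv<105)&k).astype(np.uint8)
g=cv2.morphologyEx(g,cv2.MORPH_CLOSE,np.ones((9,9)))
cs,_=cv2.findContours(g,cv2.RETR_EXTERNAL,cv2.CHAIN_APPROX_NONE);c=max(cs,key=cv2.contourArea)
w=np.array([ray(q[0],p,.012)[:2] for q in c],np.float32);print("tray",cv2.minAreaRect(w))
# fan top
k=np.zeros(Z.shape,bool);k[150:215,370:430]=1
f=k&(abs(Z-.108)<.008);v,u=np.nonzero(f)
w=np.array([ray(q,p,.108)[:2] for q in zip(u,v)],np.float32);print("fan",cv2.minAreaRect(w))
a=k&(hsv<40);
z=cv2.resize(im[155:215,370:430],None,fx=9,fy=9,interpolation=cv2.INTER_CUBIC);
s,ds,ps=load("scene0")
z2=cv2.resize(s[225:365,270:400],None,fx=4,fy=4,interpolation=cv2.INTER_CUBIC);z2=cv2.copyMakeBorder(z2,0,560-z2.shape[0],0,0,0) if z2.shape[0]<560 else z2
z=cv2.resize(z,(280,280));cv2.imwrite("pics/z1.png",z);cv2.imwrite("pics/z2.png",z2)
W2=pts(ds,ps)
for X in ([.610,.059,.1403],[.577,.318,.1083]): print(proj(X,ps))
E
```

```text
jar [array([426.64  , 230.4171]), array([ 0.4677, -0.3479,  0.096 ]), np.int64(175), np.float64(0.0963)]
squat [array([288.4721, 241.9803]), array([0.4306, 0.0686, 0.064 ]), np.int64(305), np.float64(0.0638)]
lb [array([340.9842, 232.0632]), array([ 0.4618, -0.0917,  0.076 ]), np.int64(190), np.float64(0.0764)]
la [array([379.9893, 241.6107]), array([ 0.4351, -0.2115,  0.066 ]), np.int64(280), np.float64(0.0667)]
lt [array([291.2439, 179.5366]), array([0.6089, 0.0591, 0.1403]), np.int64(41), np.float64(0.1382)]
st [array([206.8889, 191.4127]), array([0.5765, 0.3163, 0.1083]), np.int64(126), np.float64(0.1067)]
med [array([246.9675, 184.8374]), array([0.5922, 0.1906, 0.136 ]), np.int64(123), np.float64(0.1315)]
knob [array([402.15, 176.3 ]), array([ 0.6199, -0.2677,  0.152 ]), np.int64(80), np.float64(0.1519)]
tray ((0.5917460322380066, 0.20370250940322876), (0.15318873524665833, 0.37759917974472046), 7.011137008666992)
fan ((0.6199178695678711, -0.26607751846313477), (0.10959135740995407, 0.09311952441930771), 4.135019302368164)
[[306.37998018 235.31317318]]
[[360.6938916  303.75928963]]
```

View pics/z1.png

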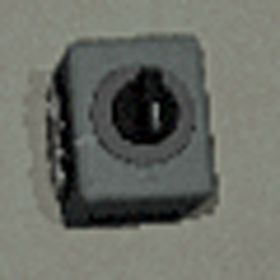

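View pics/z2.png

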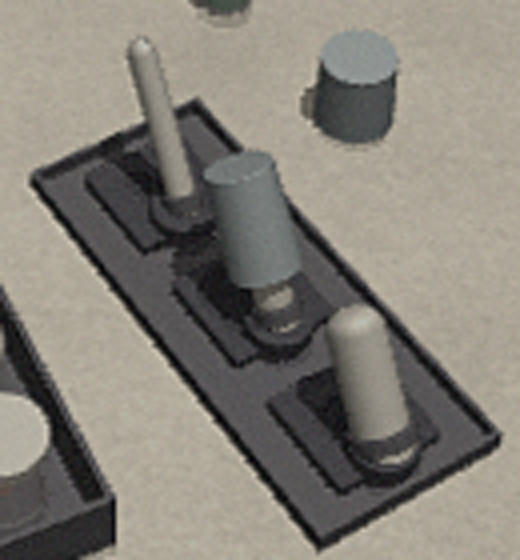

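Call:
apply_moves(
  travel=[
    [31,26,-6],
    [31,26,-6],
    [31,26,-6],
    [31,26,-6],
    [31,26,-6],
    [31,25,-5],
    [30,25,-5],
    [30,25,-5],
    [30,25,-5],
    [30,25,-5],
    [0,0,0],
    [0,0,0],
  ],
  rot=[
    [0,0,8.2],
    [0,0,8.2],
    [0,0,8.2],
    [0,0,8.2],
    [0,0,8.2],
    [0,0,8.2],
    [0,0,8.2],
    [0,0,8.2],
    [0,0,8.2],
    [0,0,8.2],
    [0,0,0],
    [0,0,0],
  ],
  gripper=[1,1,1,1,1,1,1,1,1,1,1,1],
)

```text
time: 1.3
eef_pos: [0.4687, -0.3478, 0.2008]
ee_rot: [-2.079, -2.354, -0.0]
force: [-0.8, -0.1, 0.1]
opening: 0.0856
```

Call:
apply_moves(
  travel=[
    [-1,0,-30],
    [0,0,-30],
    [0,0,-25],
    [0,0,-20],
    [0,0,-14],
    [0,0,0],
    [0,0,0],
    [0,0,0],
    [0,0,0],
    [0,0,0],
    [0,0,0],
    [0,0,0],
  ],
  rot=[
    [0,0,0],
    [0,0,0],
    [0,0,0],
    [0,0,0],
    [0,0,0],
    [0,0,0],
    [0,0,0],
    [0,0,0],
    [0,0,0],
    [0,0,0],
    [0,0,0],
    [0,0,0],
  ],
  gripper=[1,1,1,1,1,1,0,0,0,0,0,0],
)

```text
time: 2.5
eef_pos: [0.4681, -0.349, 0.0837]
ee_rot: [2.079, 2.352, 0.0]
force: [-0.3, -0.6, 6.6]
opening: 0.0431
```

Call:
apply_moves(
  travel=[
    [0,0,40],
    [0,0,45],
    [0,0,45],
    [15,35,45],
    [15,35,5],
    [15,35,0],
    [15,35,0],
    [15,35,0],
    [15,35,0],
    [15,35,0],
    [15,35,0],
    [14,35,0],
    [14,35,0],
    [14,5,0],
    [0,0,0],
    [0,0,0],
    [0,0,0],
  ],
  rot=[
    [0,0,0],
    [0,0,0],
    [0,0,0],
    [0,0,0],
    [0,0,0],
    [0,0,0],
    [0,0,0],
    [0,0,0],
    [7.44,0.92,0],
    [7.44,0.92,0],
    [7.44,0.92,0],
    [7.44,0.92,0],
    [0,0,0],
    [0,0,0],
    [0,0,0],
    [0,0,0],
    [0,0,0],
  ],
  gripper=[0,0,0,0,0,0,0,0,0,0,0,0,0,0,0,0,0],
)

```text
time: 4.2
eef_pos: [0.6268, -0.0, 0.2555]
ee_rot: [-1.796, -2.029, -0.48]
force: [0.3, -0.2, -0.7]
opening: 0.043
```

```bash
cat > look.py <<'E'
from rig import *
from h import *
import sys
from scipy.spatial.transform import Rotation as Ro
s=observe();print({k:np.round(v,3) for k,v in s.items() if k in("time","joint_pos","eef_pos","ee_rot","force","opening")})
print(np.round(Ro.from_rotvec(s["ee_rot"]).as_matrix(),3))
tag=sys.argv[1]
for n in sys.argv[2:]:
    im,d=grab_frame(n);p=camera_params(n);cv2.imwrite(f"pics/{n}{tag}.png",im);pickle.dump((im,d,p),open(f"{n}{tag}.pkl","wb"))
E
python3 look.py 1 scene top
```

```text
{'time': np.float64(4.2), 'joint_pos': array([ 0.636,  0.529, -0.669,  1.372, -0.2  ,  1.423,  0.185]), 'eef_pos': array([ 0.627, -0.   ,  0.256]), 'ee_rot': array([-1.796, -2.029, -0.48 ]), 'force': array([ 0.323, -0.211, -0.652]), 'opening': np.float64(0.043)}
[[-0.105  0.993 -0.061]
 [ 0.86   0.122  0.495]
 [ 0.499 -0.    -0.867]]
```

```bash
python3 - <<'E'
from h import *
im,d,p=load("scene1");z=cv2.resize(im[140:340,230:430],None,fx=3,fy=3,interpolation=cv2.INTER_CUBIC);cv2.imwrite("pics/s1z.png",z)
E
```

```text
(no output)
```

View pics/s1z.png

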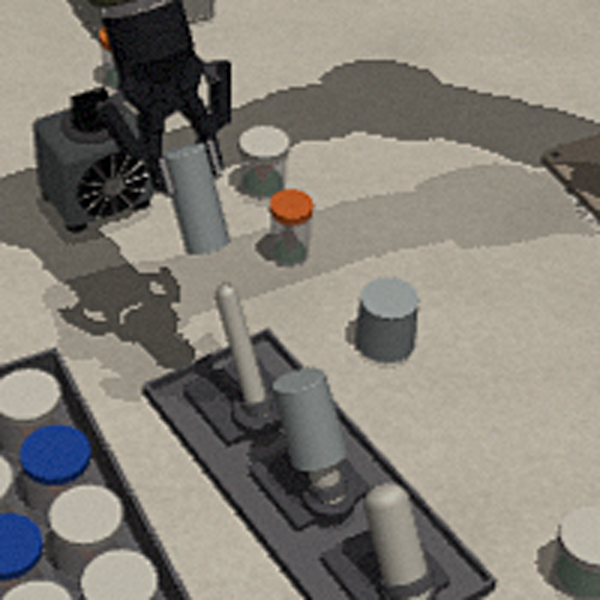

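View pics/top1.png

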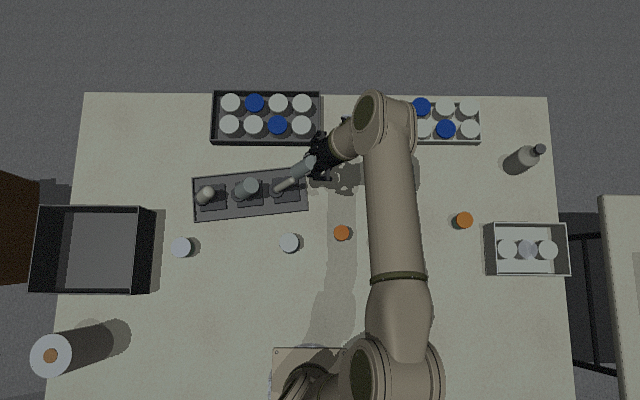

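Call:
apply_moves(
  travel=[
    [-9.5,-7,0],
    [0,0,0],
    [0,0,0],
    [-1,9,-16],
    [-1,9,-16],
    [-1,9,-16],
    [-1,9,-16],
    [-1,9,-16],
    [-1,9,-16],
    [-1,9,-16],
    [0,0,0],
    [0,0,0],
  ],
  rot=[
    [0,0,0],
    [0,0,0],
    [0,0,0],
    [0,0,0],
    [0,0,0],
    [0,0,0],
    [0,0,0],
    [0,0,0],
    [0,0,0],
    [0,0,0],
    [0,0,0],
    [0,0,0],
  ],
  gripper=[0,0,0,0,0,0,0,0,0,0,0,0],
)

```text
time: 5.5
eef_pos: [0.6107, 0.057, 0.1439]
ee_rot: [-1.794, -2.03, -0.481]
force: [-0.3, -0.7, -0.2]
opening: 0.0427
```

```bash
python3 look.py 2 scene top;python3 - <<'E'
from h import *
im,d,p=load("scene2");z=cv2.resize(im[140:340,230:430],None,fx=3,fy=3,interpolation=cv2.INTER_CUBIC);cv2.imwrite("pics/s2z.png",z)
E
```

```text
{'time': np.float64(5.5), 'joint_pos': array([ 0.589,  0.579, -0.676,  1.563, -0.185,  1.174,  0.188]), 'eef_pos': array([0.611, 0.057, 0.144]), 'ee_rot': array([-1.794, -2.03 , -0.481]), 'force': array([-0.311, -0.73 , -0.191]), 'opening': np.float64(0.043)}
[[-0.107  0.992 -0.061]
 [ 0.859  0.123  0.496]
 [ 0.5    0.    -0.866]]
```

View pics/s2z.png

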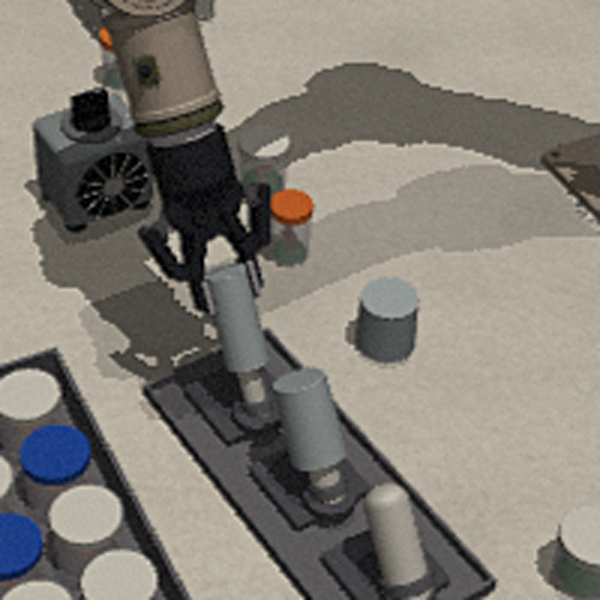

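Call:
apply_moves(
  travel=[
    [-0.4,3,-5],
    [-0.2,2,-3.7],
    [0,0,0],
    [-0.1,1,-1.7],
    [0,0,0],
  ],
  rot=[
    [0,0,0],
    [0,0,0],
    [0,0,0],
    [0,0,0],
    [0,0,0],
  ],
  gripper=[0,0,0,0,0],
)

```text
time: 6.1
eef_pos: [0.6103, 0.0621, 0.1345]
ee_rot: [-1.795, -2.03, -0.481]
force: [-6.7, -7.7, 14.7]
opening: 0.0424
```

Call:
apply_moves(
  travel=[
    [0,-0.5,0.8],
    [0,0,0],
    [0,0,0],
    [0,0,0],
    [0,0,0],
    [0,0,0],
    [1,-5,8],
    [1,-10,17],
    [1,-15,26],
    [2,-20,35],
    [0,0,0],
  ],
  rot=[
    [0,0,0],
    [0,0,0],
    [0,0,0],
    [0,0,0],
    [0,0,0],
    [0,0,0],
    [0,0,0],
    [0,0,0],
    [0,0,0],
    [0,0,0],
    [0,0,0],
  ],
  gripper=[0,1,1,1,1,1,1,1,1,1,1],
)

```text
time: 7.2
eef_pos: [0.6175, 0.009, 0.2249]
ee_rot: [-1.801, -2.032, -0.487]
force: [1.0, -0.4, 0.1]
opening: 0.0854
```

```bash
python3 look.py 3 scene top;python3 - <<'E'
from h import *
im,d,p=load("scene3");z=cv2.resize(im[140:340,230:430],None,fx=3,fy=3,interpolation=cv2.INTER_CUBIC);cv2.imwrite("pics/s3z.png",z)
E
```

```text
{'time': np.float64(7.2), 'joint_pos': array([ 0.645,  0.523, -0.674,  1.449, -0.203,  1.348,  0.202]), 'eef_pos': array([0.617, 0.009, 0.225]), 'ee_rot': array([-1.801, -2.032, -0.487]), 'force': array([ 0.966, -0.402,  0.104]), 'opening': np.float64(0.085)}
[[-0.106  0.993 -0.053]
 [ 0.861  0.118  0.494]
 [ 0.497  0.007 -0.868]]
```

View pics/s3z.png

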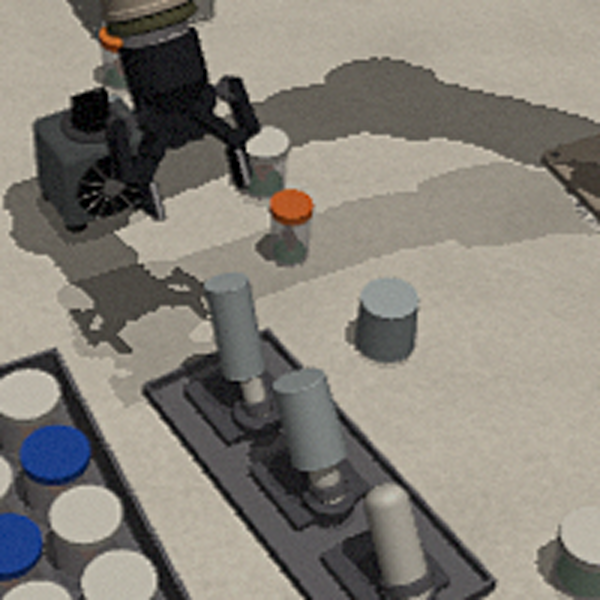

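Call:
apply_moves(
  travel=[
    [-15,0,20],
    [-30,5,0],
    [-30,10,0],
    [-30,10,-10],
    [-30,10,-20],
    [-30,15,-30],
    [-22,10,-30],
    [0,0,-30],
    [0,0,0],
    [0,0,0],
  ],
  rot=[
    [0,0,0],
    [-7.44,-0.92,0],
    [-7.44,-0.92,0],
    [-7.44,-0.92,0],
    [-7.44,-0.92,0],
    [0,0,0],
    [0,0,0],
    [0,0,0],
    [0,0,0],
    [0,0,0],
  ],
  gripper=[1,1,1,1,1,1,1,1,1,1],
)

```text
time: 8.3
eef_pos: [0.4277, 0.0729, 0.1201]
ee_rot: [-2.079, -2.354, 0.001]
force: [0.5, 0.4, 0.1]
opening: 0.0853
```

```bash
python3 look.py 4 scene wrist
```

```text
{'time': np.float64(8.3), 'joint_pos': array([ 0.47 ,  0.105, -0.763,  2.067,  0.085,  1.002, -0.212]), 'eef_pos': array([0.428, 0.073, 0.12 ]), 'ee_rot': array([-2.079e+00, -2.354e+00,  1.000e-03]), 'force': array([0.487, 0.432, 0.124]), 'opening': np.float64(0.085)}
[[-0.124  0.992 -0.001]
 [ 0.992  0.124  0.001]
 [ 0.001 -0.001 -1.   ]]
```

View pics/wrist4.png

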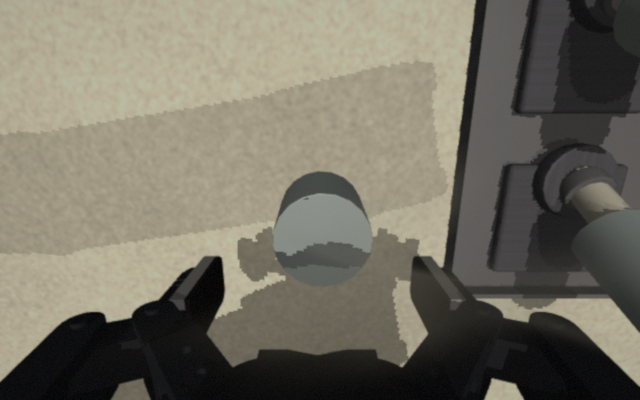

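View pics/scene4.png

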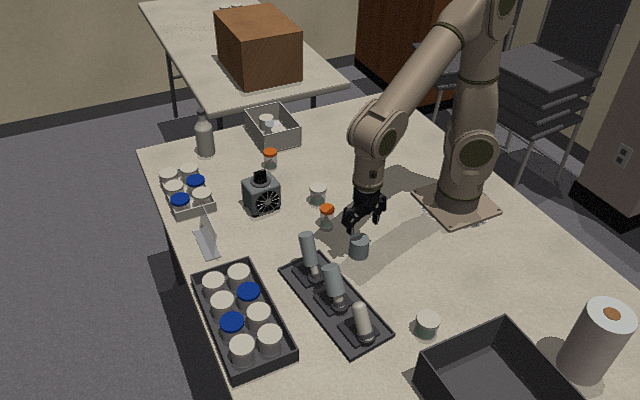

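Call:
apply_moves(
  travel=[
    [3,-4,0],
    [0,0,-20],
    [0,0,-20],
    [0,0,-20],
    [0,0,-10],
    [0,0,0],
    [0,0,0],
    [0,0,0],
    [0,0,0],
    [0,0,0],
    [0,0,0],
  ],
  rot=[
    [0,0,0],
    [0,0,0],
    [0,0,0],
    [0,0,0],
    [0,0,0],
    [0,0,0],
    [0,0,0],
    [0,0,0],
    [0,0,0],
    [0,0,0],
    [0,0,0],
  ],
  gripper=[1,1,1,1,1,1,0,0,0,0,0],
)

```text
time: 9.5
eef_pos: [0.4318, 0.0687, 0.0515]
ee_rot: [2.079, 2.353, 0.001]
force: [-3.8, -0.7, 12.5]
opening: 0.0593
```

Call:
apply_moves(
  travel=[
    [0,0,40],
    [0,0,45],
    [0,0,45],
    [0,0,45],
    [26,27,29],
    [26,27,0],
    [26,27,0],
    [26,27,0],
    [26,28,0],
    [26,28,0],
    [0,0,0],
    [0,0,0],
    [0,0,0],
  ],
  rot=[
    [0,0,0],
    [0,0,0],
    [0,0,0],
    [0,0,0],
    [0,0,0],
    [0,0,0],
    [7.44,0.92,0],
    [7.44,0.92,0],
    [7.44,0.92,0],
    [7.44,0.92,0],
    [0,0,0],
    [0,0,0],
    [0,0,0],
  ],
  gripper=[0,0,0,0,0,0,0,0,0,0,0,0,0],
)

```text
time: 10.8
eef_pos: [0.5864, 0.2329, 0.2549]
ee_rot: [-1.794, -2.033, -0.481]
force: [-0.9, 0.4, -0.2]
opening: 0.0593
```

```bash
python3 look.py 5 scene;python3 - <<'E'
from h import *
im,d,p=load("scene5");z=cv2.resize(im[140:340,260:460],None,fx=3,fy=3,interpolation=cv2.INTER_CUBIC);cv2.imwrite("pics/s5z.png",z)
E
```

```text
{'time': np.float64(10.8), 'joint_pos': array([ 0.457,  0.46 , -0.864,  1.525, -0.177,  1.194, -0.151]), 'eef_pos': array([0.586, 0.233, 0.255]), 'ee_rot': array([-1.794, -2.033, -0.481]), 'force': array([-0.852,  0.371, -0.15 ]), 'opening': np.float64(0.059)}
[[-0.108  0.992 -0.06 ]
 [ 0.86   0.124  0.495]
 [ 0.498  0.002 -0.867]]
```

View pics/s5z.png

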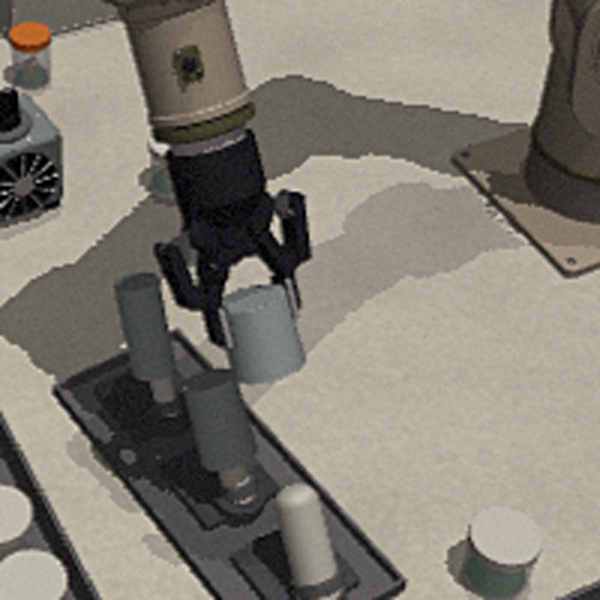

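Call:
apply_moves(
  travel=[
    [-1,9,-16],
    [-1,9,-16],
    [-1,9,-16],
    [-1,9,-16],
    [-1,9,-16],
    [-1,9,-16],
    [-1,9,-15],
    [-1,9,-16],
    [-1,9,-15],
    [0,0,0],
    [0,0,0],
  ],
  rot=[
    [0,0,0],
    [0,0,0],
    [0,0,0],
    [0,0,0],
    [0,0,0],
    [0,0,0],
    [0,0,0],
    [0,0,0],
    [0,0,0],
    [0,0,0],
    [0,0,0],
  ],
  gripper=[0,0,0,0,0,0,0,0,0,0,0],
)

```text
time: 11.95
eef_pos: [0.5779, 0.3136, 0.1131]
ee_rot: [-1.794, -2.032, -0.481]
force: [0.2, -0.2, 0.2]
opening: 0.0595
```

```bash
python3 look.py 6 scene;python3 - <<'E'
from h import *
im,d,p=load("scene6");z=cv2.resize(im[140:340,260:460],None,fx=3,fy=3,interpolation=cv2.INTER_CUBIC);cv2.imwrite("pics/s6z.png",z)
E
```

```text
{'time': np.float64(11.95), 'joint_pos': array([ 0.282,  0.623, -0.811,  1.638, -0.083,  0.895, -0.22 ]), 'eef_pos': array([0.578, 0.314, 0.113]), 'ee_rot': array([-1.794, -2.032, -0.481]), 'force': array([ 0.177, -0.194,  0.208]), 'opening': np.float64(0.06)}
[[-0.108  0.992 -0.06 ]
 [ 0.86   0.123  0.495]
 [ 0.499  0.001 -0.867]]
```

View pics/s6z.png

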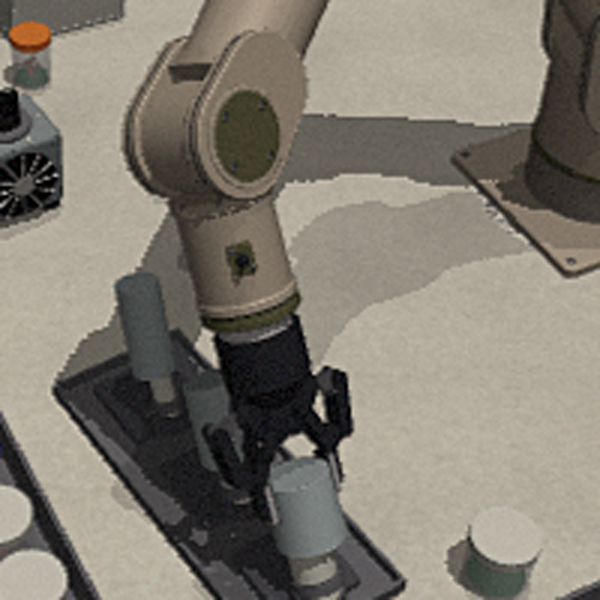

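Call:
apply_moves(
  travel=[
    [-0.4,3,-5],
    [-0.2,2,-3.5],
    [-0.1,1,-1.7],
    [0,0,0],
    [0,0,0],
  ],
  rot=[
    [0,0,0],
    [0,0,0],
    [0,0,0],
    [0,0,0],
    [0,0,0],
  ],
  gripper=[0,0,0,0,0],
)

```text
time: 12.5
eef_pos: [0.5775, 0.3189, 0.1029]
ee_rot: [-1.795, -2.03, -0.48]
force: [-7.4, -11.8, 15.9]
opening: 0.0593
```

Call:
apply_moves(
  travel=[
    [0,-0.5,0.8],
    [0,0,0],
    [0,0,0],
    [0,0,0],
    [0,0,0],
    [0,0,0],
    [1,-5,8],
    [1,-10,17],
    [1,-15,26],
    [2,-20,35],
    [2,-20,35],
    [0,0,0],
  ],
  rot=[
    [0,0,0],
    [0,0,0],
    [0,0,0],
    [0,0,0],
    [0,0,0],
    [0,0,0],
    [0,0,0],
    [0,0,0],
    [0,0,0],
    [0,0,0],
    [0,0,0],
    [0,0,0],
  ],
  gripper=[0,1,1,1,1,1,1,1,1,1,1,1],
)

```text
time: 13.7
eef_pos: [0.5875, 0.2465, 0.2287]
ee_rot: [-1.8, -2.031, -0.49]
force: [1.3, 0.5, -0.4]
opening: 0.0853
```

```bash
python3 look.py 7 scene top;python3 - <<'E'
from h import *
im,d,p=load("scene7");z=cv2.resize(im[140:340,260:460],None,fx=3,fy=3,interpolation=cv2.INTER_CUBIC);cv2.imwrite("pics/s7z.png",z)
im,d,p=load("top0");
z=cv2.resize(im[155:210,375:425],None,fx=10,fy=10,interpolation=cv2.INTER_CUBIC);cv2.imwrite("pics/k.png",np.clip(z*3.,0,255))
g=cv2.cvtColor(im,cv2.COLOR_BGR2GRAY);print(g[164:192,388:416])
E
```

```text
{'time': np.float64(13.7), 'joint_pos': array([ 0.434,  0.485, -0.861,  1.556, -0.161,  1.13 , -0.162]), 'eef_pos': array([0.588, 0.246, 0.229]), 'ee_rot': array([-1.8  , -2.031, -0.49 ]), 'force': array([ 1.282,  0.493, -0.409]), 'opening': np.float64(0.085)}
[[-0.106  0.993 -0.052]
 [ 0.86   0.118  0.496]
 [ 0.499  0.008 -0.867]]
[[ 75  80  87  82  80  84  88  88  89  90  85  88  92  92  93  95  88  93
   90  96  88  89  94  91  96 142 139 135]
 [ 92  99  95  98  95  94  94 100 100  98  95  98  95  93  98  95  94  94
   97  99  98  89  90  87  83 117 138 133]
 [ 97 100  99  99  91  99  99  96  98  98  97 101 100  97  94  98  98  92
   97  95  92  97  93  93  76  87 140 131]
 [102  98 101  97  98  91  95  95 102 101 101  99 101  96  98  98  94  96
   99  99  99  96  95  96  80  93 141 132]
 [100 100  99  98  98  95 100  99  96 101  93  89  90  98  94  94 100  94
   96 101  96  95  98  95  79 101 139 133]
 [ 99  94  98 100 106 102 102  87  78  82  78  83  45  54  59  58  77  96
  101  94  96  94  95  99  78  87 140 132]
 [ 98 100 100 100  99  75  60  78  70  79  78  63  15  20  27  1
[... 1928 characters left out ...]
98 106 101 105  94  55  74  83  83  80  85  84  83  81  80  81  80  85
   80  73  53  96 101  96  95  94  73  73]
 [ 96 104 104 104 108  97  74  50  76  75  83  77  82  78  82  80  78  80
   59  80  89  98  97  99  97  98  75  72]
 [ 97 109 101 100 101 104  95  93  78  47  67  72  83  71  70  69  61  64
   95 100 100  96  93  94  92  96  79  71]
 [ 97 104 105  98 103 100 105 106  96  90  98  74  79  69  80  99  93  92
  105  99  95 100  99  97 102  96  81  71]
 [ 94 108  98 103 100  98 103 105 101 101 104  95 100  98  95 105  98 102
   99  96  97  98  96  94  99  98  84  76]][ WARN:0@0.121] global loadsave.cpp:1063 imwrite_ Unsupported depth image for selected encoder is fallbacked to CV_8U.
```

View pics/s7z.png

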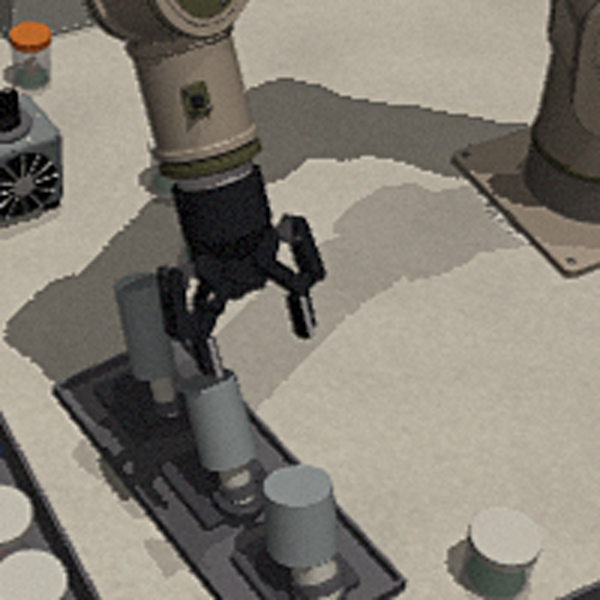

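View pics/k.png

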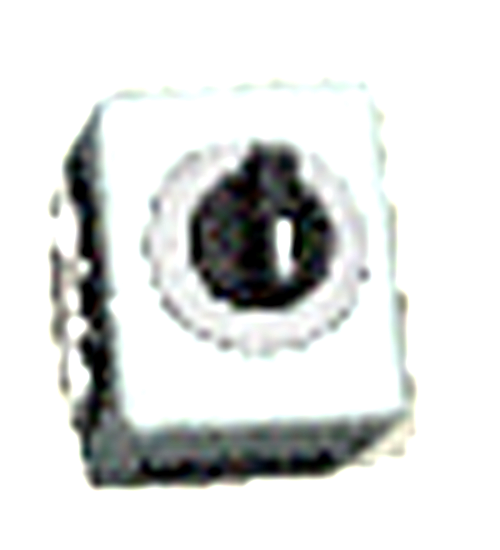

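Call:
apply_moves(
  travel=[
    [0,0,30],
    [0,0,15],
    [3,-43,0],
    [3,-43,0],
    [3,-43,0],
    [3,-43,0],
    [3,-43,0],
    [3,-43,0],
    [3,-43,0],
    [3,-43,0],
    [3,-43,0],
    [3,-43,0],
    [2,-43,0],
    [0,-41,0],
    [0,0,0],
    [0,0,0],
    [0,0,0],
    [0,0,0],
  ],
  rot=[
    [0,0,0],
    [-7.44,-0.92,0],
    [-7.44,-0.92,0],
    [-7.44,-0.92,0],
    [-7.44,-0.92,0],
    [0,0,7.9],
    [0,0,7.9],
    [0,0,7.9],
    [0,0,7.9],
    [0,0,7.9],
    [0,0,7.9],
    [0,0,7.9],
    [0,0,7.9],
    [0,0,7.9],
    [0,0,7.9],
    [0,0,8],
    [0,0,0],
    [0,0,0],
  ],
  gripper=[1,1,1,1,1,1,1,1,1,1,1,1,1,1,1,1,1,1],
)

```text
time: 15.6
eef_pos: [0.6162, -0.264, 0.2677]
ee_rot: [0.107, -3.139, -0.002]
force: [-0.1, -0.4, -0.4]
opening: 0.0856
```

```bash
python3 look.py 8 scene wrist
```

```text
{'time': np.float64(15.6), 'joint_pos': array([ 0.864,  0.546, -0.799,  1.274,  0.382,  1.476,  1.744]), 'eef_pos': array([ 0.616, -0.264,  0.268]), 'ee_rot': array([ 1.070e-01, -3.139e+00, -2.000e-03]), 'force': array([-0.127, -0.393, -0.389]), 'opening': np.float64(0.086)}
[[-0.998 -0.068 -0.001]
 [-0.068  0.998  0.001]
 [ 0.001  0.001 -1.   ]]
```

View pics/wrist8.png

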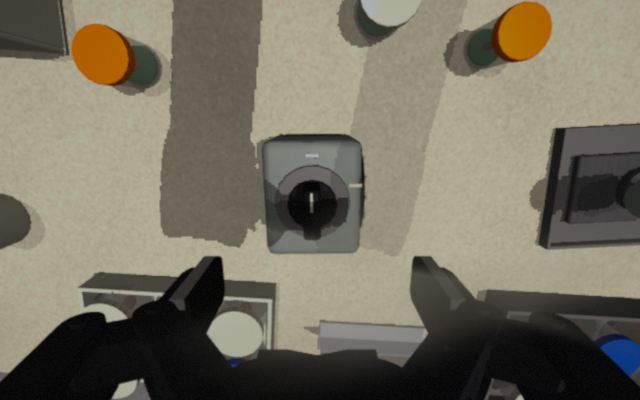

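View pics/scene8.png

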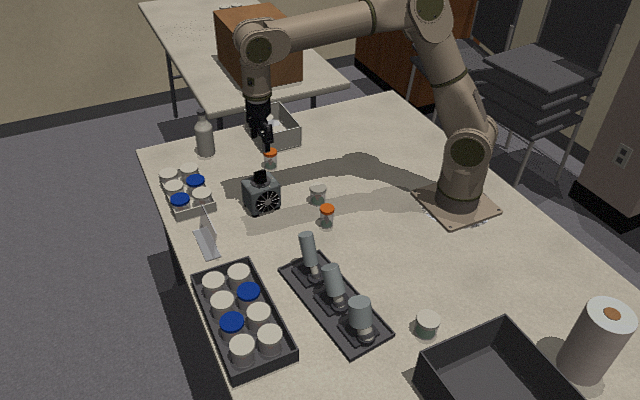

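```bash
python3 - <<'E'
from h import *
im,d,p=load("wrist8")
for uv in [(311,203),(311,192),(311,238)]: print(uv,np.round(ray(uv,p,.152),4), d[uv[1],uv[0]], np.round(pts(d,p)[uv[1],uv[0]],4))
W=pts(d,p);k=(abs(W[...,2]-.152)<.006)&(d>0);k[:, :280]=0;k[:,350:]=0;k[:150]=0;k[250:]=0
v,u=np.nonzero(k);c=cv2.minAreaRect(W[k][:,:2].astype(np.float32));print(k.sum(),c)
E
```

```text
(311, 203) [ 0.6115 -0.2684  0.152 ] 0.24146274 [ 0.6113 -0.2684  0.1528]
(311, 192) [ 0.6029 -0.269   0.152 ] 0.2403969 [ 0.603  -0.269   0.1515]
(311, 238) [ 0.6403 -0.2666  0.152 ] 0.25001818 [ 0.6402 -0.2666  0.1522]
881 ((0.6222963929176331, -0.2682051658630371), (0.042100559920072556, 0.013406907208263874), 3.968599557876587)
```

Call:
apply_moves(
  travel=[
    [5,-4,0],
    [0,0,-30],
    [0,0,-30],
    [0,0,-30],
    [0,0,-20],
    [0,0,-6],
    [0,0,0],
    [0,0,0],
    [0,0,0],
    [0,0,0],
    [0,0,0],
    [0,0,0],
    [0,0,0],
  ],
  rot=[
    [0,0,0],
    [0,0,0],
    [0,0,0],
    [0,0,0],
    [0,0,0],
    [0,0,0],
    [0,0,0],
    [0,0,0],
    [0,0,0],
    [0,0,0],
    [0,0,0],
    [0,0,0],
    [0,0,0],
  ],
  gripper=[1,1,1,1,1,1,1,0,0,0,0,0,0],
)

```text
time: 17.0
eef_pos: [0.6213, -0.2683, 0.1531]
ee_rot: [-0.112, 3.139, 0.001]
force: [-2.4, 2.2, 5.4]
opening: 0.0131
```

Gripped on the 14 mm bar. Turn clockwise (negative z) by about 69°.

Call:
apply_moves(
  travel=[
    [0,0,0],
    [0,0,0],
    [0,0,0],
    [0,0,0],
    [0,0,0],
    [0,0,0],
    [0,0,0],
    [0,0,0],
    [0,0,0],
    [0,0,0],
    [0,0,0],
    [0,0,0],
  ],
  rot=[
    [0,0,-7],
    [0,0,-7],
    [0,0,-7],
    [0,0,-7],
    [0,0,-7],
    [0,0,-7],
    [0,0,-7],
    [0,0,-7],
    [0,0,-7],
    [0,0,-5],
    [0,0,0],
    [0,0,0],
  ],
  gripper=[0,0,0,0,0,0,0,0,0,0,0,0],
)

```text
time: 18.2
eef_pos: [0.6218, -0.2672, 0.1531]
ee_rot: [-1.66, -2.667, -0.002]
force: [-0.4, 4.8, 4.4]
opening: 0.013
```

```bash
python3 look.py 9; python3 -c "
from rig import *;print(observe()['torque'])"
```

```text
{'time': np.float64(18.2), 'joint_pos': array([ 0.723,  0.573, -0.549,  1.409,  0.302,  1.244,  0.606]), 'eef_pos': array([ 0.622, -0.267,  0.153]), 'ee_rot': array([-1.660e+00, -2.667e+00, -2.000e-03]), 'force': array([-0.359,  4.848,  4.432]), 'opening': np.float64(0.013)}
[[-0.442  0.897  0.001]
 [ 0.897  0.442  0.001]
 [ 0.001  0.001 -1.   ]]
[ 0.92070114  0.37133155 -0.13656973]
```

Call:
apply_moves(
  travel=[
    [0,0,0],
    [0,0,0],
    [0,0,0],
    [0,0,0],
    [0,0,0],
    [0,0,0],
    [0,0,15],
    [0,0,30],
    [0,0,40],
    [0,0,40],
    [0,0,0],
  ],
  rot=[
    [0,0,0],
    [0,0,0],
    [0,0,0],
    [0,0,0],
    [0,0,0],
    [0,0,0],
    [0,0,0],
    [0,0,0],
    [0,0,0],
    [0,0,0],
    [0,0,0],
  ],
  gripper=[1,1,1,1,1,1,1,1,1,1,1],
)

```text
time: 19.3
eef_pos: [0.6233, -0.269, 0.2855]
ee_rot: [1.658, 2.656, 0.003]
force: [-0.0, 1.2, 0.4]
opening: 0.0851
```

```bash
python3 look.py 10 scene wrist; python3 - <<'E'
from h import *
im,d,p=load("wrist10")
W=pts(d,p);k=(abs(W[...,2]-.152)<.006)&(d>0)&(np.hypot(W[...,0]-.621,W[...,1]+.268)<.035)
print(k.sum(),cv2.minAreaRect(W[k][:,:2].astype(np.float32)))
im,d,p=load("scene10");z=cv2.resize(im[140:340,230:430],None,fx=3,fy=3,interpolation=cv2.INTER_CUBIC);cv2.imwrite("pics/s10z.png",z)
W=pts(d,p)
im0,d0,p0=load("scene0");W0=pts(d0,p0)
for n,h,lo in(("orange_b",.076,(.46,-.0917)),("a",.066,(.4351,-.2115)),("d",.06,(.4124,.3998)),("e",.072,(.5066,-.4707))):
    r=[]
    for w in (W0,W):
        m=(abs(w[...,2]-h)<.006)&(np.hypot(w[...,0]-lo[0],w[...,1]-lo[1])<.05);r.append(np.round(w[m][:,:2].mean(0),4))
    print(n,*r)
# hung tops: axis s of the outer bottom along peg axis
a=np.array([.061,-.496,.866])
for n,t,R in(("jar",(.6092,.0592,.1403),.022),("cup",(.577,.317,.1083),.031)):
    q=W-np.array(t);s=q@a;r=np.linalg.norm(q-s[...,None]*a,axis=-1);m=(r<R-.006)&(s>-.04)&(s<.04)
    print(n,m.sum(),"s of bottom",np.median(s[m]))
E
```

```text
{'time': np.float64(19.3), 'joint_pos': array([ 0.72 ,  0.492, -0.568,  1.239,  0.26 ,  1.471,  0.638]), 'eef_pos': array([ 0.623, -0.269,  0.286]), 'ee_rot': array([1.658, 2.656, 0.003]), 'force': array([-0.046,  1.152,  0.412]), 'opening': np.float64(0.085)}
[[-0.439  0.898  0.01 ]
 [ 0.898  0.439 -0.003]
 [-0.007  0.007 -1.   ]]
810 ((0.6201111674308777, -0.26705342531204224), (0.013406003825366497, 0.04126466438174248), 26.38951873779297)
orange_b [ 0.4676 -0.0888] [ 0.4676 -0.0887]
a [ 0.4418 -0.2078] [ 0.4409 -0.2086]
d [0.4182 0.403 ] [0.4181 0.4032]
e [ 0.5126 -0.4678] [ 0.5124 -0.4675]
jar 69 s of bottom 0.00498992242483925
cup 261 s of bottom 0.005172386430636293
```

View pics/wrist10.png

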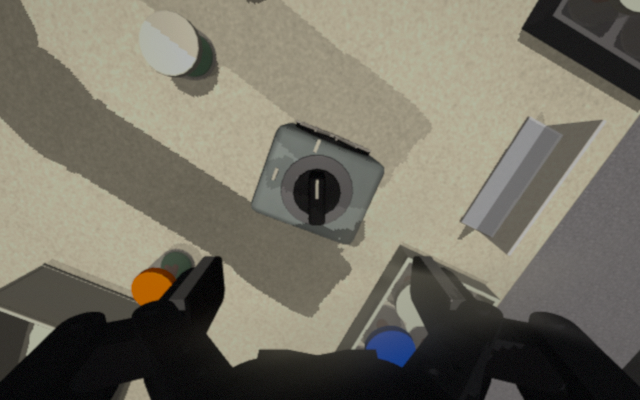

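View pics/s10z.png

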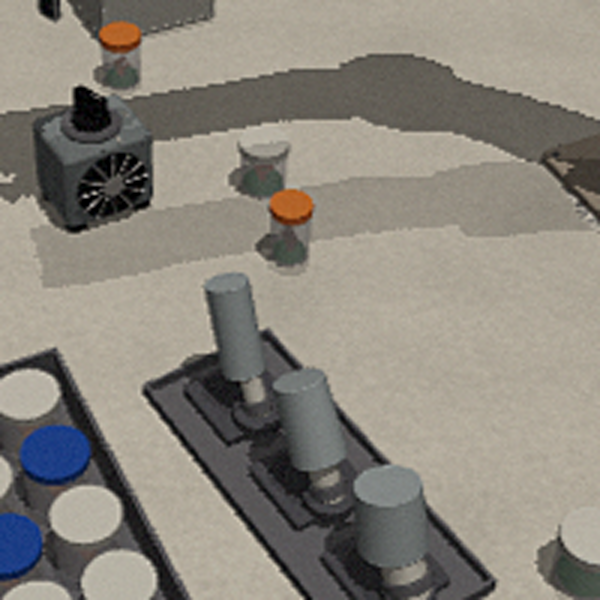

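```bash
python3 -c "
from rig import *;print(close_job())"
```

```text
the job is handed in; nothing more can be done
None
```

The tall jar now hangs on the long slim peg and the squat cup on the short stout peg. With both hanging, I turned the fan knob clockwise to on and handed the job in after about 19 s; the rig gives no verdict.

My last checks, taken from the camera images with the gripper open and clear:
- **Cups:** the outer bottoms sit about 5 mm beyond the peg tips. The bottoms are 4 mm thick, so the inner floors rest on the tips within measuring error.
- **Knob:** the bar stood about 68° from its off position after I let go. The end stop is at 68.8°, so it stayed on.
- **Lidded jars:** they measured within about 1 mm of where they started.
- **Forces:** the readings I saw stayed near 20 N or below, highest as each cup touched its peg tip. They were taken at the end of each move, so brief peaks in between were not recorded. Both contacts also showed an unexplained sideways push of about 7 N.

None of the checks failed or disagreed.

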